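# Snap the split clip onto the pivot pin with the clip fork

### The arm

A 7-joint arm with a two-finger parallel gripper is mounted at the origin on a cart in front of the work surface, level with it; the furniture and walls round the work are solid. World frame = base frame: x ahead of the robot, y to its left, z up, the work surface at z = 0. Lengths are in mm, angles in rad, forces in N, time in s.
With the tool pointing down it reaches from about 400 to 900 mm from the base axis. Payload 5.5 kg.
Tool frame: the origin (TCP) lies at the very end of the fingers, on their centre line; the grasp point (between the pads) lies 19 mm behind it; z points along the fingers, y is the line along which they close (so a half turn about z gives the same grasp; the last joint's range is limited). The gripper opens to 85 mm and grips with 20 to 120 N. Pads are 22 mm wide; open, the fingers measure 114 mm over their backs; the gripper's body (76 mm by 85 mm) begins 54 mm behind the grasp point. The pads swing forward as they close: fully open they stand 13 mm farther back than shut.
Start: joints at [-1.015, 0.501, -0.427, 1.55, 0.221, 1.138, -0.21], TCP at [187.574, 622.347, 231.31] pointing down, gripper open.
Joint ranges: [-2.88, 2.88], [-0.31, 2.03], [-1.54, 1.56], [0.2, 2.42], [-1.41, 4.55], [0.19, 2.02], [-2.57, 2.57]. Speed limits (rad/s): [2.57, 2.57, 3.14, 3.14, 3.14, 3.14, 3.14].

### API

Orientations are given as [roll, pitch, yaw] about the fixed x, y, z axes, in that order (R = Rz(yaw) Ry(pitch) Rx(roll)).
In Python, from cell import robot, grab_frame, job, look_for, regions_of, spot_point gives the robot as it stands.
- The arm moves only by the shell command python3 -m inch 'ROWS'. ROWS is JSON, one flat list of numbers, 7 for each row, row after row: the finger opening in m, from 0 to 0.0854, then the shift along the tool's x, y, z in m, then the turn, a rotation vector about the tool's x, y, z in rad. A call has 1 to 8 rows; each row shifts and turns the commanded pose from where the row before left it, along the tool's axes as they then stand; what a row does not reach is not made up. A row lasts 1/8 s, in which the tool goes at most 62.5 mm and 10.7 degrees, less where a joint would pass 70% of its speed; a pose out of reach is approached as far as the arm can. A call is refused whole if a number of a shift passes 0.0625 or a number of a turn 0.188, either way. A call with a gripper value outside its range is refused whole. The fingers move at their own pace and stop on an object; the grip force is fixed at half the most. Time passes only in rows, so rows that do not move let the fingers close. It gives the time, the measured TCP pose, the force, the opening and the grip force at its end, in the units of the state.
- robot.observe(): the state, without advancing time (a new reading comes with each control period).
- grab_frame(name): name is "scene" or "side" or "wrist"; returns a dict with "color" (400x640x3 uint8, red, green, blue), "fx", "fy", "cx", "cy" (pixels), "R" (3x3) and "t" (3): a world point X has camera coordinates R X + t; the wrist camera has in their place "hand_eye" (4x4, takes a point from camera to tool coordinates, whose origin is the TCP and whose axes are the flange's). Camera axes: x right, y down, z forward; pixel columns grow to the right and rows downward; lengths in mm; the calibration is good to about 2 mm. A picture is of the moment at which its call begins: read the wrist's pose just before it. There is no depth.
- job.job_done(): hands the job in; it is judged then, once.
Trained networks look in a picture, given as the dict that the camera call returned (one of the last four; its "shot" number tells which), for a name from the list of things; names that differ only in an ending like _2 or _b are one class to them, and where a whole thing is asked for, a point or a joint stands for the part that bears it (a point fixed in the world has none). Each returns a list of dicts, best first, with "p" (0 to 1); they miss things now and then, are a little off and sometimes report something else, mostly with a low value. They report only what shows in the picture. A call takes as long as a camera call. They do not tell look-alikes from the thing itself.
- look_for(picture, query): "extent" ([centre column, centre row, width, height] in pixels, round what is visible of it).
- regions_of(picture, query): "pixels" (400x640 bool, what is visible of it) and "extent" ([centre column, centre row, width, height] in pixels, round what is visible of it).
- spot_point(picture, query): "pixel" ([column, row] in pixels: a listed point, or the origin of a listed thing).
The state is a dict: "time": time; "joints": joint angles; "qd": joint speeds; "joint_efforts": joint torques, N m; "eef_pos": TCP position; "tcp_rot": TCP orientation; "force": force on the tool from outside, world axes, zero at the start; "moment": the same for the moment, N m; "width": opening from 0.0 (shut) to 1.0 (fully open); "finger_force": force on a finger pad.
Only numpy, scipy, OpenCV 4.12 (cv2) and the standard library are available. Lean on these libraries where they do the work, as an engineer would, in place of code of your own. Each camera call takes 0.05 s, during which the arm holds its last target. There are 200 camera calls.

### The job

Fit the split retaining clip to the pivot bracket: take the clip fork by its upright wooden grip and, with the fork, push the clip sideways along the bracket's flat face, mouth first, into the groove under the pin's head until the pin has backed up against its stop and the clip snaps fully home, without ramming it hard against the pin. Do not touch the clip with the gripper; afterwards stand the fork upright on the bench top beside the bracket, let go, and leave the tin, bolt, bar stub and vee block where they stand.

Things in the scene. Friction and masses are not known exactly. Their poses are not given: they have to be found in the camera images.
- pivot_bracket: Pivot bracket fixed to the bench: grey cast foot, flat bright plate on top (195 x 120 mm), its face 28 mm above the bench. Origin on the bench; the plate reaches from x = -100 to +95 mm, y = -60 to +60 mm in its own axes. A steel pin stands in a slot along y = 0, x = 34 to 60 mm; beyond it (+x) a grey stop block 16 mm high. The clip lies on the pin's -x side.
- pin_groove (a point): On the pin's axis, level with the face; moves with the pin. The groove, 20 mm across, reaches 8 mm up from the face; the head over it is 28 mm across, its top 17 mm above the face. The pin slides along the bracket's x with about 2 N drag; pushed by the clip it first gives way towards +x by 2 to 14 mm (not reported) until it bears on the stop. The clip may enter from any side.
- clip: Loose dark steel horseshoe-shaped clip lying flat on the face, 37 mm wide, 30 long, 6 thick, about 60 g. Origin on its underside at the centre of its bore: on pin_groove when home. x points out of the mouth; straight back at x = -18.3 mm, jaw tips at x = +11 mm. Starts 40 to 80 mm from the pin, mouth roughly, not exactly, towards it.
- clip_jaw_left (a joint): Sprung jaw on the clip's +y side: 0 shut (rest), about 0.12 rad when spread widest. The mouth, 15 mm wide, springs open over the 20 mm groove: the jaw noses first touch about 16 mm before home, pushing on takes up to about 10 N, then the force falls and the clip snaps home over the last few mm, where its back stops hard on the pin.
- clip_jaw_right (a joint): The same for the jaw on the clip's -y side.
- clip_fork: Clip fork, loose, about 120 g, standing on its flat steel blade. Origin on the underside below the axis of its upright wooden grip; x points out of the fork. Blade 8 mm thick, 56 wide, from x = -15 mm; two tines reach to x = +42 mm. Grip 24 mm (along x) by 18 mm (along y), up to 71 mm above the underside; brass collar 26 x 20 mm at its foot, up to 14 mm.
- fork_grip (a point): Middle of the fork's grip, 52 mm above its underside, on its axis; axes as the fork's. Take it across y (18 mm).
- fork_pocket (a point): Middle of the flat bottom of the pocket between the tines, at the fork's x = +22 mm, 4 mm above the underside. The pocket is 41 mm wide, flared to about 46 at the tips; it takes the back of the clip, whose bore centre then lies at the fork's x = +40.3 mm.
- lidded_tin: Lidded round tin, 68 mm across, 36 mm high, standing loose on the bench; origin in the middle of its underside. Bystander: it and the fork stand to the left of the bracket, one near the bench's front edge, the other further back, either way round.
- bolt: Hexagon bolt 52 mm high standing on its head beyond the bracket, 22 mm wide; origin at its foot. Bystander.
- stub: Bright round bar stub, 22 mm across and 45 mm high, standing on end; origin at its foot. Bystander.
- vee: Ground steel vee block 57 x 51 x 34 mm; origin in the middle of its underside. Bystander.
There are look-alikes about, which are no part of the job. Of the things that look like the clip_fork, take the one that is nearest to the robot's base at the start.

How it is judged:
By the outcome, as a careful person would: the job done as asked, in the order asked, and still so for the second after the job is handed in, with the robot touching nothing.
It also fails if it takes over 67 s, if anything falls off the work surface, if the arm or the gripper's body presses on something with over 40 N, if the wrist force passes 120 N, or if a joint passes its speed limit or range.

## Working session

There is one attempt and no reset: what is moved stays moved. The work goes in short steps, Python scripts to look and compute and a shell command to move; the robot and the scene stay as the last step left them, time stands still between calls to the robot, and variables do not carry over. Pictures are saved under pics/ and viewed, at most 12 in all, crops included, and the job is handed in when it is done.

```bash
mkdir -p pics; ls
cat > h.py <<'E'
import numpy as np, cv2
from cell import robot, grab_frame, job, look_for, regions_of, spot_point
from scipy.spatial.transform import Rotation as Ro
def cam(p, st=None):
    """return K params, R,t world->cam"""
    if 'R' in p: return np.array(p['R']),np.array(p['t'])
    he=np.array(p['hand_eye']); Rt=Ro.from_euler('xyz',st['tcp_rot']).as_matrix()
    Rcw=Rt@he[:3,:3]; tcw=Rt@he[:3,3]+np.array(st['eef_pos'])
    return Rcw.T,-Rcw.T@tcw
def ray(p,px,z,st=None):
    R,t=cam(p,st); d=R.T@np.array([(px[0]-p['cx'])/p['fx'],(px[1]-p['cy'])/p['fy'],1]); c=-R.T@t
    return c+d*(z-c[2])/d[2]
def proj(p,X,st=None):
    R,t=cam(p,st); x=R@np.array(X)+t
    return np.array([p['fx']*x[0]/x[2]+p['cx'],p['fy']*x[1]/x[2]+p['cy']])
def save(p,n): cv2.imwrite('pics/'+n,p['color'][:,:,::-1])
E
python3 - <<'E'
from h import *
np.set_printoptions(precision=1,suppress=True)
st=robot.observe(); print(st)
ims=[]
for n in ['scene','side','wrist']:
    st=robot.observe(); p=grab_frame(n); ims.append(p['color'])
    for q,z in [('pivot_bracket',0),('pin_groove',28),('clip',28),('clip_fork',0),('fork_grip',52),('fork_pocket',4),('lidded_tin',0),('bolt',0),('stub',0),('vee',0)]:
        for r in spot_point(p,q):
            if r['p']>.2: print(n,q,round(r['p'],2),np.array(r['pixel']),ray(p,r['pixel'],z,st))
    save(p,n+'0.png')
E
```

```text
pics
{'time': 0.0, 'joints': array([-1. ,  0.5, -0.4,  1.6,  0.2,  1.1, -0.2]), 'qd': array([ 0.,  0.,  0., -0.,  0., -0., -0.]), 'joint_efforts': array([  0. , -57. ,  -5.8, -28.1,   0. ,   0. ,   0. ]), 'eef_pos': array([187.5, 621.7, 230.3]), 'tcp_rot': array([-3.1, -0. ,  2.8]), 'force': array([0.3, 0.1, 0.3]), 'moment': array([-0. ,  0. ,  0.1]), 'finger_force': 0.0, 'width': 0.9954065233933599}
scene pivot_bracket 0.77 [373.6 210.6] [ 546.7 -237.     0. ]
scene pivot_bracket 0.67 [380.2 203.6] [ 554.2 -275.1    0. ]
scene pivot_bracket 0.63 [326.6 190. ] [ 692.9 -230.2    0. ]
scene pin_groove 0.57 [361.3 195.1] [ 585.5 -235.    28. ]
scene clip 0.54 [364.8 236.4] [ 477.  -105.5   28. ]
scene clip 0.41 [374.9 204.2] [ 537.2 -224.4   28. ]
scene clip_fork 0.79 [374.  241.1] [ 473.8 -138.2    0. ]
scene clip_fork 0.78 [171.3 251.8] [746.8 186.3   0. ]
scene fork_grip 0.74 [164.5 227. ] [763.  182.8  52. ]
scene fork_grip 0.55 [375.5 221.9] [ 473.8 -134.6   52. ]
scene fork_pocket 0.96 [178.3 243.4] [756.6 163.8   4. ]
scene fork_pocket 0.78 [361.8 237.2] [ 498.  -126.1    4. ]
sc
[... 230 characters left out ...]
[363.7 236.9] [ 498.8 -134.5    0. ]
side pivot_bracket 0.68 [329.3 187.5] [ 553.6 -216.5    0. ]
side pin_groove 0.37 [314.6 179.6] [ 596.6 -219.1   28. ]
side clip 0.44 [336.7 174.7] [ 528.9 -241.7   28. ]
side clip_fork 0.66 [360.9 202.2] [ 473.5 -128.5    0. ]
side fork_grip 0.79 [246.9 270.9] [762.3 182.3  52. ]
side fork_grip 0.62 [361.9 187.9] [ 474.3 -119.7   52. ]
side fork_pocket 0.98 [254.9 281.9] [751.5 165.3   4. ]
side fork_pocket 0.44 [353.7 199.8] [ 492.7 -136.6    4. ]
side lidded_tin 0.64 [280.5 203.1] [ 697.8 -145.8    0. ]
side bolt 0.46 [276.8 187.5] [ 709. -232.    0.]
side stub 0.49 [298.6 166.7] [ 639.8 -356.4    0. ]
side vee 0.56 [275.5 176.2] [ 713.7 -301.1    0. ]
```

View pics/scene0.png

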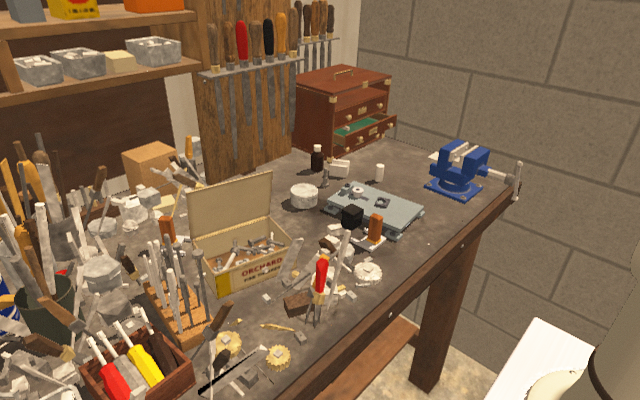

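View pics/side0.png

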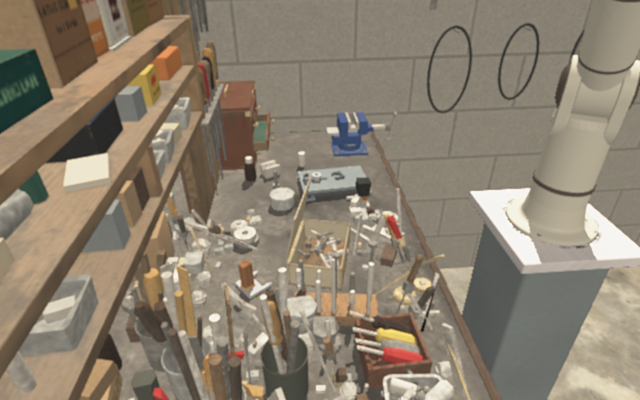

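```bash
cat >> h.py <<'E'
def Rt(yaw): return Ro.from_euler('xyz',[np.pi,0,yaw])
def delta(target,yaw,st=None):
    """tool-frame shift (m) and rotvec from measured pose to target, tool down"""
    st=st or robot.observe(); R0=Ro.from_euler('xyz',st['tcp_rot'])
    s=R0.inv().apply(np.array(target)-st['eef_pos'])/1000
    return np.round(s,4), np.round((R0.inv()*Rt(yaw)).as_rotvec(),3)
E
python3 - <<'E'
from h import *
st=robot.observe(); print(np.round(st['tcp_rot'],3)); print(np.round(grab_frame('wrist')['hand_eye'],3).tolist())
N=18; a=np.linspace(np.arctan2(622,187),np.arctan2(-180,480),N+1); r=np.linspace(650,513,N+1)
z=np.interp(np.arange(N+1),[0,5,N],[230,340,340])
y=np.linspace(st['tcp_rot'][2],0,N+1)
P=np.c_[r*np.cos(a),r*np.sin(a),z]
for i in range(N):
    s=Rt(y[i]).inv().apply(P[i+1]-P[i])/1000; print(i,np.round(s,3),round(y[i]-y[i+1],3))
E
```

```text
[-3.142 -0.     2.849]
[[0.0, -0.962, -0.272, 69.566], [1.0, 0.0, -0.0, 0.372], [0.001, -0.272, 0.962, -142.588], [0.0, 0.0, 0.0, 1.0]]
0 [-0.058 -0.01  -0.022] 0.158
1 [-0.058 -0.006 -0.022] 0.158
2 [-0.058 -0.002 -0.022] 0.158
3 [-0.057  0.001 -0.022] 0.158
4 [-0.056  0.005 -0.022] 0.158
5 [-0.055  0.009  0.   ] 0.158
6 [-0.054  0.012  0.   ] 0.158
7 [-0.052  0.015  0.   ] 0.158
8 [-0.05   0.019  0.   ] 0.158
9 [-0.049  0.022  0.   ] 0.158
10 [-0.046  0.024  0.   ] 0.158
11 [-0.044  0.027  0.   ] 0.158
12 [-0.042  0.029  0.   ] 0.158
13 [-0.039  0.032  0.   ] 0.158
14 [-0.037  0.034  0.   ] 0.158
15 [-0.034  0.035  0.   ] 0.158
16 [-0.031  0.037  0.   ] 0.158
17 [-0.028  0.038  0.   ] 0.158
```

```bash
python3 -m inch '[0.085,-0.058,-0.010,-0.022,0,0,0.158, 0.085,-0.058,-0.006,-0.022,0,0,0.158, 0.085,-0.058,-0.002,-0.022,0,0,0.158, 0.085,-0.057,0.001,-0.022,0,0,0.158, 0.085,-0.056,0.005,-0.022,0,0,0.158, 0.085,-0.055,0.009,0,0,0,0.158, 0.085,-0.054,0.012,0,0,0,0.158, 0.085,-0.052,0.015,0,0,0,0.158]'
python3 -m inch '[0.085,-0.050,0.019,0,0,0,0.158, 0.085,-0.049,0.022,0,0,0,0.158, 0.085,-0.046,0.024,0,0,0,0.158, 0.085,-0.044,0.027,0,0,0,0.158, 0.085,-0.042,0.029,0,0,0,0.158, 0.085,-0.039,0.032,0,0,0,0.158, 0.085,-0.037,0.034,0,0,0,0.158, 0.085,-0.034,0.035,0,0,0,0.158]'
python3 -m inch '[0.085,-0.031,0.037,0,0,0,0.158,0.085,-0.028,0.038,0,0,0,0.158,0.085,0,0,0,0,0,0,0.085,0,0,0,0,0,0]'
python3 - <<'E'
from h import *
np.set_printoptions(precision=1,suppress=True)
st=robot.observe(); print(st['joints'],st['eef_pos'],np.round(st['tcp_rot'],3))
p=grab_frame('wrist'); save(p,'wrist1.png')
for q,z in [('pivot_bracket',0),('pin_groove',28),('clip',28),('clip_fork',0),('fork_grip',52),('fork_pocket',4),('lidded_tin',0),('bolt',0),('stub',0),('vee',0)]:
    for r in spot_point(p,q):
        if r['p']>.2: print(q,round(r['p'],2),np.array(r['pixel']),ray(p,r['pixel'],z,st))
E
```

```text
time: 2.7
eef_pos: [502.7, 308.2, 341.3]
tcp_rot: [3.141, -0.0, 1.579]
force: [0.7, 0.4, -0.7]
width: 0.997
finger_force: 0.0
time: 3.7
eef_pos: [520.9, -93.0, 341.3]
tcp_rot: [3.141, -0.001, 0.315]
force: [0.7, -0.4, 0.3]
width: 0.997
finger_force: 0.0
time: 4.2
eef_pos: [482.4, -177.5, 341.3]
tcp_rot: [-3.141, -0.001, 0.006]
force: [0.4, 0.2, 0.2]
width: 0.997
finger_force: 0.0
[-0.1  0.1  0.4  1.8 -0.1  1.3 -1.2] [ 482.4 -177.5  341.3] [-3.1 -0.   0. ]
pivot_bracket 0.95 [352.  118.9] [ 547.4 -229.4    0. ]
pin_groove 0.55 [350.5  90.4] [ 588.5 -222.6   28. ]
clip 0.71 [357.  131.6] [ 528.7 -234.8   28. ]
fork_grip 0.57 [284.3 173.1] [ 467.5 -123.6   52. ]
fork_grip 0.45 [291.2 151.6] [ 500.1 -134.8   52. ]
fork_pocket 0.89 [290.3 150.4] [ 496.5 -128.7    4. ]
lidded_tin 0.73 [298.2  15.5] [ 694.8 -144.2    0. ]
bolt 0.5 [361.2   4.9] [ 709.1 -237.     0. ]
stub 0.81 [444.1  58.9] [ 637.3 -367.8    0. ]
stub 0.26 [287.8 164.3] [ 472.7 -123.5    0. ]
```

View pics/wrist1.png

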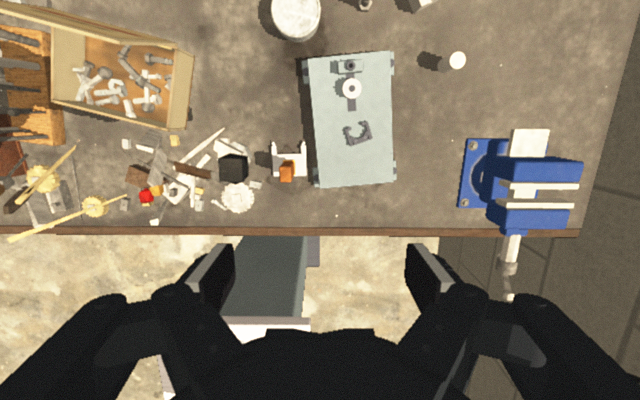

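```bash
python3 -m inch '[0.045,0.010,0.002,0.045,0,0,0, 0.045,0.014,0.004,0.05,0,0,0, 0.045,0.014,0.006,0.045,0,0,0.006,0.045,0,0,0,0,0,0]'
python3 - <<'E'
from h import *
np.set_printoptions(precision=1,suppress=True)
st=robot.observe(); print(st['eef_pos'],np.round(st['tcp_rot'],3))
p=grab_frame('wrist'); cv2.imwrite('pics/w2.png',cv2.resize(p['color'][0:300,160:560,::-1],None,fx=2,fy=2,interpolation=cv2.INTER_CUBIC))
np.savez('w2.npz',pos=st['eef_pos'],rot=st['tcp_rot'],**{k:p[k] for k in ['color','fx','fy','cx','cy','hand_eye']})
for q,z in [('pivot_bracket',0),('pin_groove',28),('clip',28),('clip_fork',0),('fork_grip',52),('fork_pocket',4)]:
    for r in spot_point(p,q):
        if r['p']>.2: print(q,round(r['p'],2),np.array(r['pixel']),ray(p,r['pixel'],z,st))
E
```

```text
time: 5.25
eef_pos: [517.9, -189.3, 197.5]
tcp_rot: [-3.14, 0.008, -0.001]
force: [-0.4, -0.4, 0.2]
width: 0.533
finger_force: 0.0
[ 517.9 -189.3  197.5] [-3.1  0.  -0. ]
pivot_bracket 0.73 [352.3 154.7] [ 541.3 -227.5    0. ]
pin_groove 0.62 [353.  113.1] [ 588.2 -223.7   28. ]
clip 0.92 [364.9 169.8] [ 528.5 -238.6   28. ]
clip_fork 0.84 [264.6 212.2] [ 469.8 -120.3    0. ]
clip_fork 0.74 [354.4 152.1] [ 544.3 -229.8    0. ]
fork_grip 0.72 [259.6 229.8] [ 467.8 -124.4   52. ]
fork_pocket 0.59 [268.3 192.3] [ 496.6 -127.     4. ]
```

View pics/w2.png

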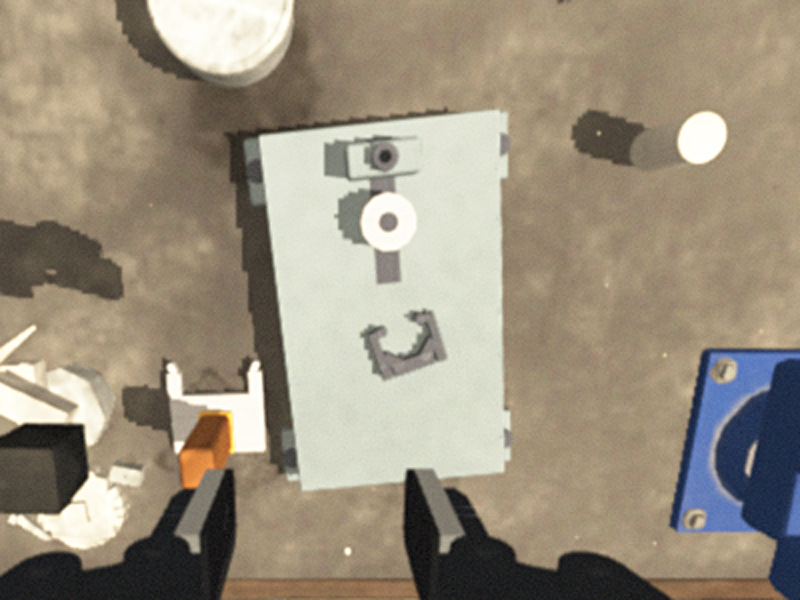

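Run:
```python
from h import *
np.set_printoptions(precision=1,suppress=True)
d=np.load('w2.npz'); p={k:d[k] for k in d.files}; st={'eef_pos':d['pos'],'tcp_rot':d['rot']}
f=lambda c,z: ray(p,(c[0]/2+160,c[1]/2),z,st)
C=[f(c,28) for c in [(260,137),(502,112),(505,470),(302,490)]]
print('plate',*C, [np.linalg.norm(C[i]-C[(i+1)%4]) for i in range(4)], 'ctr',sum(C)/4)
for a,b in [(3,0),(2,1)]: v=C[a-0]-C[b]; print('yaw',np.degrees(np.arctan2(-v[1],-v[0])))
for a,b in [(1,0),(2,3)]: v=C[b]-C[a]; print('yaw',np.degrees(np.arctan2(v[1],v[0]))-90)
print('pin',f((388,222),45),f((388,222),28),'stop',f((385,156),44))
J=[f(c,34) for c in [(372,330),(420,314),(383,378),(445,356)]]; print('clip',*J)
v=J[2]-J[3];print('clip yaw',np.degrees(np.arctan2(v[1],v[0]))-90)
F=[f(c,8) for c in [(172,362),(256,362),(172,450),(266,450)]]; print('fork',*F); print('grip top',f((194,470),71))
print('cube',f((45,470),0),f((45,470),60),f((45,470),120))
import cell
s=grab_frame('scene')
print(ray(s,(352,215),0),ray(s,(352,215),60),ray(s,(352,215),120))
```

```text
plate [ 630.9 -159.5   28. ] [ 642.2 -279.2   28. ] [ 451.2 -297.7   28. ] [ 438.4 -178.7   28. ] [np.float64(120.20293772297592), np.float64(191.9020563693148), np.float64(119.65673721058809), np.float64(193.44436596157206)] ctr [ 540.7 -228.8   28. ]
yaw 5.690524184106442
yaw 5.527153062270652
yaw 5.35869061048227
yaw 6.0960657870128045
pin [ 590.1 -222.7   45. ] [ 590.3 -224.7   28. ] stop [ 620.3 -220.4   44. ]
clip [ 534.9 -217.2   34. ] [ 543.4 -242.5   34. ] [ 508.4 -223.9   34. ] [ 520.6 -257.1   34. ]
clip yaw 20.275843285851067
fork [ 511.5 -102.1    8. ] [ 511.5 -151.7    8. ] [455.9 -98.1   8. ] [ 455.9 -156.1    8. ]
grip top [ 470.  -125.7   71. ]
cube [439.2 -13.8   0. ] [465.3 -44.8  60. ] [491.5 -75.7 120. ]
[ 571.5 -184.5    0. ] [ 517.7 -110.1   60. ] [463.8 -35.7 120. ]
```

Run:
```python
from h import *
s=grab_frame('scene')['color'];d=grab_frame('side')['color']
a=cv2.resize(s[170:290,290:410],(400,400),interpolation=cv2.INTER_CUBIC);b=cv2.resize(d[150:270,310:430],(400,400),interpolation=cv2.INTER_CUBIC)
cv2.imwrite('pics/c3.png',np.hstack([a,b])[:,:,::-1])
```

```text
(no output)
```

View pics/c3.png

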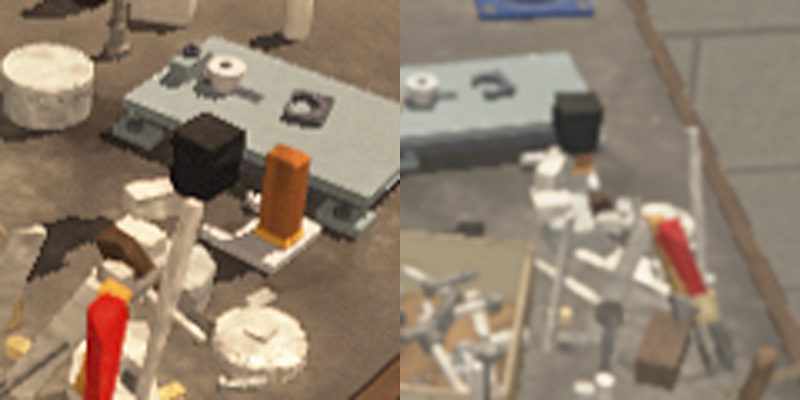

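Run:
```python
from h import *
from scipy.optimize import least_squares
np.set_printoptions(precision=1,suppress=True)
d=np.load('w2.npz'); w={k:d[k] for k in d.files}; st2={'eef_pos':d['pos'],'tcp_rot':d['rot']}
st1={'eef_pos':np.array([482.4,-177.5,341.3]),'tcp_rot':np.array([np.pi,-.001,.006])}
s=grab_frame('scene');q=grab_frame('side')
V=[(s,(352.4,216.5),None),(q,(363.4,186.6),None),(w,(182,234),st2),(w,(233,168),st1)]
r=least_squares(lambda X:np.concatenate([proj(p,X,t)-c for p,c,t in V]),[480,-65,90]);print(r.x,r.fun)
# top corners in w2 crop: (0..85, 425..510)
for c in [(85,425),(85,510),(82,455)]:
  for z in (70,90,110): print(c,z,ray(w,(c[0]/2+160,c[1]/2),z,st2))
```

```text
[481.7 -61.2  94.2] [-0.3  0.9  0.1 -1.  -1.  -0.4  1.6  0.5]
(85, 425) 70 [493.8 -73.   70. ]
(85, 425) 90 [500.7 -81.6  90. ]
(85, 425) 110 [507.6 -90.2 110. ]
(85, 510) 70 [447.3 -67.6  70. ]
(85, 510) 90 [457.6 -76.6  90. ]
(85, 510) 110 [468.  -85.6 110. ]
(82, 455) 70 [477.8 -69.6  70. ]
(82, 455) 90 [485.9 -78.5  90. ]
(82, 455) 110 [494.  -87.3 110. ]
```

```bash
python3 -m inch '[0.032,-0.024,-0.030,0.038,0,0,0, 0.032,-0.024,-0.030,0.04,0,0,0, 0.032,0,0,0,0,0,0, 0.032,0,0,0,0,0,0]'
python3 - <<'E'
from h import *
np.set_printoptions(precision=1,suppress=True)
st=robot.observe(); print(st['eef_pos'],np.round(st['tcp_rot'],3),st['width'])
p=grab_frame('wrist'); cv2.imwrite('pics/w4.png',cv2.resize(p['color'][50:350,120:520,::-1],None,fx=2,fy=2,interpolation=cv2.INTER_CUBIC))
for q,z in [('pin_groove',28),('clip',28),('clip_fork',0),('fork_grip',52),('fork_pocket',4)]:
    for r in spot_point(p,q):
        if r['p']>.2: print(q,round(r['p'],2),np.array(r['pixel']),ray(p,r['pixel'],z,st))
for n in ['scene','side']:
  g=grab_frame(n)
  for X in [(470,-127,0),(470,-127,71),(517,-127,4)]: print(n,X,proj(g,X))
np.savez('w4.npz',pos=st['eef_pos'],rot=st['tcp_rot'],**{k:p[k] for k in ['color','fx','fy','cx','cy','hand_eye']})
E
```

```text
time: 6.35
eef_pos: [473.0, -130.3, 123.7]
tcp_rot: [3.141, -0.001, -0.001]
force: [0.3, -0.0, 0.6]
width: 0.372
finger_force: 0.0
[ 473.  -130.3  123.7] [ 3.1 -0.  -0. ] 0.3722785746833809
pin_groove 0.81 [442.2  49. ] [ 590.  -222.3   28. ]
clip 0.97 [451.8 130.8] [ 530.1 -237.    28. ]
clip_fork 0.66 [315.3 192.1] [ 471.8 -126.     0. ]
fork_grip 0.69 [313.  213.8] [ 467.7 -124.9   52. ]
fork_grip 0.57 [427.1 114.7] [ 542.4 -207.1   52. ]
fork_pocket 0.76 [314.3 169.8] [ 494.  -125.3    4. ]
scene (470, -127, 0) [372.3 244.1]
scene (470, -127, 71) [375.8 216.5]
scene (517, -127, 4) [355.2 233.4]
side (470, -127, 0) [362.2 202.4]
side (470, -127, 71) [363.3 180.4]
side (517, -127, 4) [345.5 202.1]
```

View pics/w4.png

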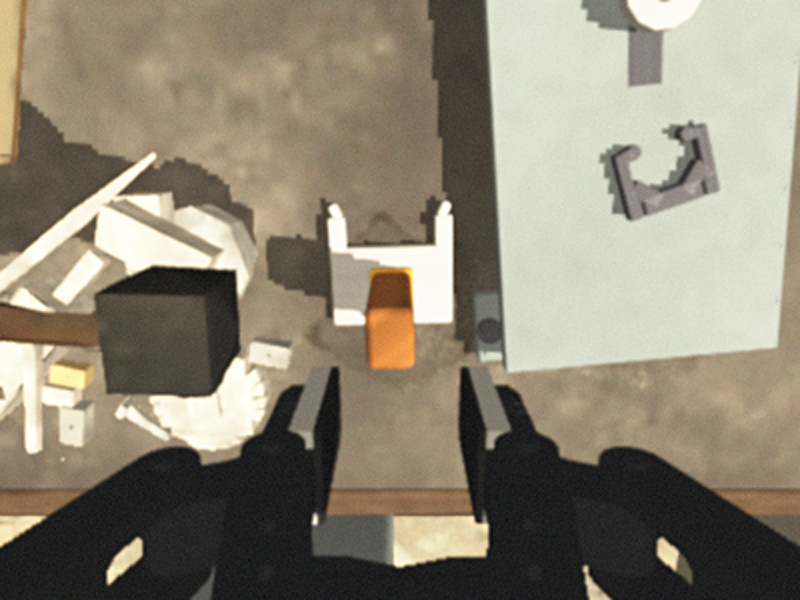

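Run:
```python
from h import *
np.set_printoptions(precision=1,suppress=True)
d=np.load('w4.npz'); p={k:d[k] for k in d.files}; st={'eef_pos':d['pos'],'tcp_rot':d['rot']}
f=lambda c,z: ray(p,(c[0]/2+120,c[1]/2+50),z,st)
print('griptop',f((391,341),71),[f(c,71) for c in [(368,318),(414,318),(368,367),(414,367)]])
F=[f(c,8) for c in [(328,212),(453,212),(335,325),(453,322)]]; print('fork',*F, 'pocket',f((350,246),8),f((432,246),8))
for z in(90,112): print('head',z,f((238,270),z),f((210,395),z))
J=[f(c,34) for c in [(620,150),(698,123),(633,220),(718,190)]]; print('clip',*J); v=J[2]-J[3];print(np.degrees(np.arctan2(v[1],v[0]))-90)
```

```text
griptop [ 469.1 -127.1   71. ] [array([ 477.8, -118.9,   71. ]), array([ 477.7, -135.3,   71. ]), array([ 459. , -118.6,   71. ]), array([ 459. , -135.4,   71. ])]
fork [507.3 -98.3   8. ] [ 507.2 -154.3    8. ] [453.9 -99.8   8. ] [ 455.4 -155.5    8. ] pocket [ 491.8 -107.8    8. ] [ 491.8 -145.1    8. ]
head 90 [499.8 -79.4  90. ] [456.9 -66.7  90. ]
head 112 [504.9 -85.6 112. ] [467.4 -74.6 112. ]
clip [ 534.8 -216.6   34. ] [ 544.9 -245.8   34. ] [ 507.3 -224.7   34. ] [ 519.3 -257.3   34. ]
20.134216771698746
```

```bash
python3 -m inch '[0.032,-0.004,-0.003,0.03,0,0,0, 0.032,0,0,0.03,0,0,0, 0.032,0,0,0.021,0,0,0, 0.032,0,0,0,0,0,0,0.01,0,0,0,0,0,0,0.01,0,0,0,0,0,0,0.01,0,0,0,0,0,0,0.01,0,0,0,0,0,0]'
```

```text
time: 7.75
eef_pos: [468.6, -126.9, 42.7]
tcp_rot: [3.142, -0.001, -0.001]
force: [-0.0, 0.4, 3.0]
width: 0.201
finger_force: 61.5
```

```bash
python3 -m inch '[0.01,0,0,-0.035,0,0,0, 0.01,0,0,-0.037,0,0,0, 0.01,0,0.04,0,0,0,0, 0.01,0,0.05,0,0,0,0, 0.01,0.002,0.040,0,0,0,0, 0.01,0,0,0,0,0,-0.175, 0.01,0,0,0.01,0,0,-0.175, 0.01,0,0,0.015,0,0,0]'
python3 - <<'E'
from h import *
np.set_printoptions(precision=2,suppress=True)
st=robot.observe(); print(st['eef_pos'],np.round(st['tcp_rot'],3),st['width'],st['force'])
p=grab_frame('wrist'); cv2.imwrite('pics/w5.png',cv2.resize(p['color'][0:300,120:520,::-1],None,fx=2,fy=2,interpolation=cv2.INTER_CUBIC))
for q,z in [('pin_groove',28),('clip',28),('clip_fork',45),('fork_pocket',49)]:
    for r in spot_point(p,q):
        if r['p']>.2: print(q,round(r['p'],2),np.array(r['pixel']),ray(p,r['pixel'],z,st))
np.savez('w5.npz',pos=st['eef_pos'],rot=st['tcp_rot'],**{k:p[k] for k in ['color','fx','fy','cx','cy','hand_eye']})
E
```

```text
time: 8.75
eef_pos: [470.4, -257.2, 89.1]
tcp_rot: [3.141, -0.001, 0.347]
force: [-0.4, 0.6, -0.8]
width: 0.2
finger_force: 61.0
[ 470.35 -257.19   89.1 ] [ 3.14 -0.    0.35] 0.20035099637281314 [-0.42  0.64 -0.83]
pin_groove 0.28 [317.2 105.7] [ 540.57 -229.55   28.  ]
clip 0.8 [320.7 124.8] [ 529.63 -236.04   28.  ]
clip_fork 0.76 [318.9 215.3] [ 473.   -255.19   45.  ]
clip_fork 0.73 [321.4 122.8] [ 531.3 -235.8   45. ]
fork_pocket 0.63 [317.2 186.2] [ 492.8  -246.86   49.  ]
```

View pics/w5.png

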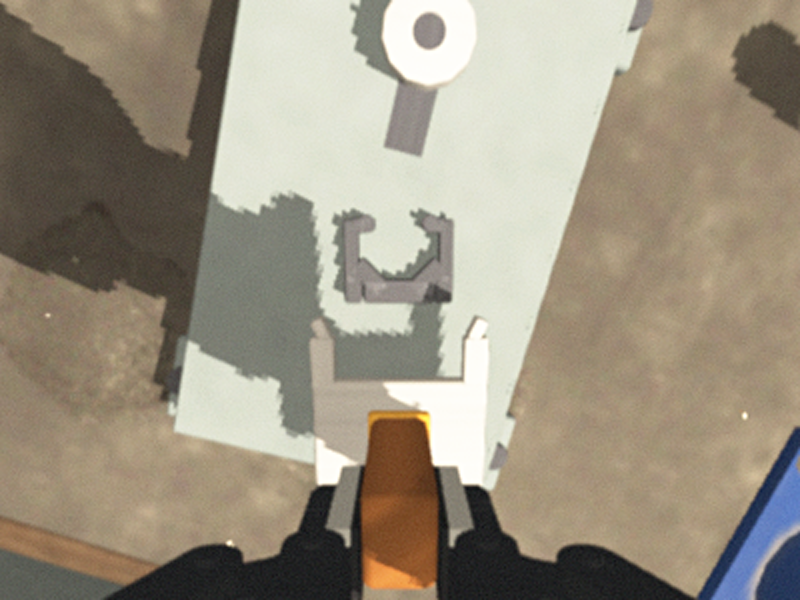

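```bash
cat > m.py <<'E'
from h import *
np.set_printoptions(precision=1,suppress=True)
d=np.load('w5.npz'); p={k:d[k] for k in d.files}; st={'eef_pos':d['pos'],'tcp_rot':d['rot']}
f=lambda c,z: ray(p,(c[0]/2+120,c[1]/2),z,st)
R=Rt(st['tcp_rot'][2]); T=lambda X: R.inv().apply(X-st['eef_pos'])
for c in [(332,380),(463,380),(310,322),(487,322)]: print('fork tool',T(f(c,54.4)))
for c in [(348,301),(451,302),(344,215),(452,220)]: print('clip',f(c,34),T(f(c,34)))
print('pin',f((429,31),45), T(f((429,31),45)))
E
python3 m.py
```

```text
fork tool [ 23.4 -21.9  34.7]
fork tool [23.4 19.7 34.7]
fork tool [ 41.9 -28.1  34.7]
fork tool [41.9 26.6 34.7]
clip [ 507.6 -224.6   34. ] [ 46.1 -18.   55.1]
clip [ 519.2 -257.8   34. ] [45.7 17.2 55.1]
clip [ 533.7 -214.5   34. ] [ 74.1 -18.6  55.1]
clip [ 544.3 -248.4   34. ] [72.5 16.9 55.1]
pin [ 589.7 -222.5   45. ] [124.    8.   44.1]
```

```bash
python3 -m inch '[0.01,-0.003,0,0.009,0,0,0, 0.01,0,0,0.008,0,0,0, 0.01,0.008,0,0,0,0,0, 0.01,0.008,0,0,0,0,0,0.01,0.006,0,0,0,0,0,0.01,0.004,0,0,0,0,0,0.01,0.002,0,0,0,0,0,0.01,0,0,0,0,0,0]'
python3 - <<'E'
from h import *
st=robot.observe(); print(np.round(st['eef_pos'],2),np.round(st['tcp_rot'],4),np.round(st['force'],2))
off=np.array([41.2,-0.8,0]); y0=st['tcp_rot'][2]; T=np.array(st['eef_pos'])
C=T+Rt(y0).apply(off); pin=np.array([589.7,-222.9,0]); print('clip now',C)
e=np.array([np.cos(.098),np.sin(.098),0]); P1=pin-24*e; N=8
ys=np.linspace(y0,.098,N+1); 
Ts=[np.r_[(C+(P1-C)*k/N-Rt(ys[k]).apply(off))[:2],0] for k in range(N+1)]
for k in range(N): print(np.round(Rt(ys[k]).inv().apply(Ts[k+1]-Ts[k])/1000,4), round(ys[k]-ys[k+1],3))
E
```

```text
time: 10.0
eef_pos: [493.5, -248.4, 72.1]
tcp_rot: [-3.142, 0.0, 0.349]
force: [-0.0, -0.1, -1.6]
width: 0.199
finger_force: 61.0
[ 493.53 -248.36   72.14] [-3.1416e+00  1.0000e-04  3.4890e-01] [-0.02 -0.11 -1.63]
clip now [ 531.9722081  -233.52292232   72.14326923]
[ 0.0043 -0.0008 -0.    ] 0.031
[ 0.0043 -0.001  -0.    ] 0.031
[ 0.0043 -0.0011 -0.    ] 0.031
[ 0.0043 -0.0012 -0.    ] 0.031
[ 0.0043 -0.0014 -0.    ] 0.031
[ 0.0043 -0.0015 -0.    ] 0.031
[ 0.0043 -0.0016 -0.    ] 0.031
[ 0.0043 -0.0018 -0.    ] 0.031
```

```bash
python3 -m inch '[0.01,0.0043,-0.0008,0,0,0,0.031,0.01,0.0043,-0.001,0,0,0,0.031,0.01,0.0043,-0.0011,0,0,0,0.031,0.01,0.0043,-0.0012,0,0,0,0.031,0.01,0.0043,-0.0014,0,0,0,0.031,0.01,0.0043,-0.0015,0,0,0,0.031,0.01,0.0043,-0.0016,0,0,0,0.031,0.01,0.0043,-0.0018,0,0,0,0.031]'
python3 - <<'E'
from h import *
st=robot.observe(); print(np.round(st['eef_pos'],2),np.round(st['tcp_rot'],4),np.round(st['force'],2))
p=grab_frame('wrist'); cv2.imwrite('pics/w6.png',cv2.resize(p['color'][50:250,220:420,::-1],None,fx=3,fy=3,interpolation=cv2.INTER_CUBIC))
np.savez('w6.npz',pos=st['eef_pos'],rot=st['tcp_rot'],**{k:p[k] for k in ['color','fx','fy','cx','cy','hand_eye']})
E
```

```text
time: 11.0
eef_pos: [524.8, -230.0, 72.1]
tcp_rot: [3.142, 0.0, 0.099]
force: [0.9, 0.4, -1.0]
width: 0.202
finger_force: 61.0
[ 524.8  -229.96   72.15] [3.1416 0.     0.0987] [ 0.92  0.44 -1.03]
```

View pics/w6.png

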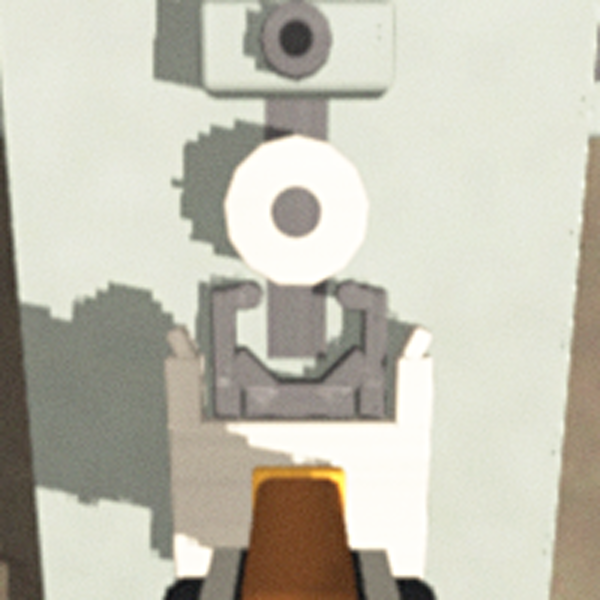

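```bash
python3 -m inch '[0.01,0.003,-0.0003,0,0,0,0,0.01,0.003,0,0,0,0,0,0.01,0.002,0,0,0,0,0,0.01,0.002,0,0,0,0,0]'
for i in 1; do python3 -m inch '[0.01,0.001,0,0,0,0,0,0.01,0.001,0,0,0,0,0,0.01,0.001,0,0,0,0,0,0.01,0.001,0,0,0,0,0]'
python3 -m inch '[0.01,0.001,0,0,0,0,0,0.01,0.001,0,0,0,0,0]'
python3 -m inch '[0.01,0.001,0,0,0,0,0,0.01,0.001,0,0,0,0,0]'; done
```

```text
time: 11.55
eef_pos: [534.4, -228.9, 72.1]
tcp_rot: [-3.141, 0.0, 0.101]
force: [-1.1, 0.3, -1.2]
width: 0.198
finger_force: 61.0
time: 12.05
eef_pos: [538.2, -228.4, 72.0]
tcp_rot: [-3.141, 0.0, 0.101]
force: [-3.0, -0.3, -1.7]
width: 0.199
finger_force: 61.0
time: 12.3
eef_pos: [540.5, -228.2, 72.1]
tcp_rot: [3.142, 0.0, 0.101]
force: [-3.1, -0.5, -1.8]
width: 0.194
finger_force: 61.0
time: 12.55
eef_pos: [542.0, -228.0, 72.0]
tcp_rot: [-3.141, 0.001, 0.101]
force: [-3.6, -0.9, -1.9]
width: 0.198
finger_force: 61.0
```

```bash
python3 -m inch '[0.01,0.001,0,0,0,0,0,0.01,0.001,0,0,0,0,0]'
python3 -m inch '[0.01,0.001,0,0,0,0,0,0.01,0.001,0,0,0,0,0]'
python3 -m inch '[0.01,0.001,0,0,0,0,0,0.01,0.001,0,0,0,0,0]'
```

```text
time: 12.8
eef_pos: [542.9, -228.0, 71.8]
tcp_rot: [-3.141, 0.003, 0.1]
force: [-5.8, -1.1, -0.4]
width: 0.202
finger_force: 61.1
time: 13.05
eef_pos: [544.2, -227.8, 71.7]
tcp_rot: [-3.141, 0.004, 0.1]
force: [-6.7, -0.5, 1.0]
width: 0.197
finger_force: 61.2
time: 13.3
eef_pos: [546.4, -227.6, 71.6]
tcp_rot: [-3.141, 0.003, 0.1]
force: [-5.4, -0.9, -1.7]
width: 0.198
finger_force: 61.1
```

```bash
python3 -m inch '[0.01,0.001,0,0,0,0,0,0.01,0.001,0,0,0,0,0]'
python3 -m inch '[0.01,0.001,0,0,0,0,0,0.01,0.001,0,0,0,0,0]'
python3 -m inch '[0.01,0.001,0,0,0,0,0,0.01,0.001,0,0,0,0,0]'
```

```text
time: 13.55
eef_pos: [551.6, -227.1, 72.4]
tcp_rot: [3.141, -0.002, 0.101]
force: [0.2, -0.2, -1.0]
width: 0.2
finger_force: 61.1
time: 13.8
eef_pos: [553.6, -226.8, 72.6]
tcp_rot: [3.141, -0.002, 0.101]
force: [-0.4, -0.5, -0.9]
width: 0.196
finger_force: 61.1
time: 14.05
eef_pos: [554.6, -226.7, 72.2]
tcp_rot: [3.142, -0.0, 0.101]
force: [-0.7, 0.1, -1.4]
width: 0.2
finger_force: 61.1
```

```bash
python3 -m inch '[0.01,0.001,0,0,0,0,0]'
python3 -m inch '[0.01,0.001,0,0,0,0,0]'
python3 - <<'E'
from h import *
st=robot.observe()
p=grab_frame('wrist'); cv2.imwrite('pics/w7.png',cv2.resize(p['color'][50:250,220:420,::-1],None,fx=3,fy=3,interpolation=cv2.INTER_CUBIC))
for r in spot_point(p,'clip')+spot_point(p,'pin_groove'): print(r['p'],np.round(ray(p,r['pixel'],28,st),1))
E
```

```text
time: 14.18
eef_pos: [555.5, -226.7, 72.2]
tcp_rot: [-3.142, -0.0, 0.101]
force: [0.3, 0.3, -0.9]
width: 0.198
finger_force: 61.1
time: 14.3
eef_pos: [556.4, -226.6, 72.1]
tcp_rot: [-3.142, 0.0, 0.101]
force: [-0.1, -0.0, -0.9]
width: 0.195
finger_force: 61.1
0.62 [ 596.7 -221.4   28. ]
0.77 [ 598.4 -221.8   28. ]
```

View pics/w7.png

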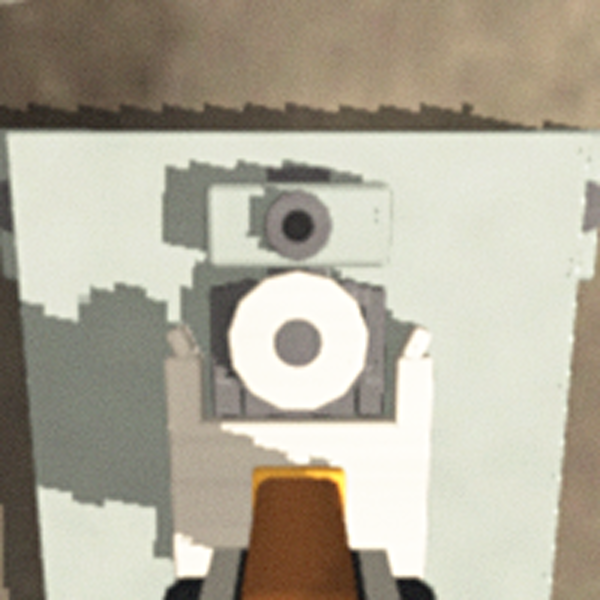

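```bash
python3 -m inch '[0.01,0.001,0,0,0,0,0]'
python3 -m inch '[0.01,0.0007,0,0,0,0,0]'
```

```text
time: 14.58
eef_pos: [556.9, -226.5, 72.1]
tcp_rot: [-3.141, 0.001, 0.101]
force: [-2.8, -0.3, -0.4]
width: 0.198
finger_force: 61.1
time: 14.7
eef_pos: [557.0, -226.5, 71.9]
tcp_rot: [-3.141, 0.002, 0.101]
force: [-3.3, 0.3, -0.1]
width: 0.196
finger_force: 61.1
```

```bash
python3 -m inch '[0.01,0.001,0,0,0,0,0]'
python3 -m inch '[0.01,0.001,0,0,0,0,0]'
python3 -m inch '[0.01,0.0005,0,0,0,0,0,0.01,0,0,0,0,0,0]'
```

```text
time: 14.82
eef_pos: [557.3, -226.5, 71.7]
tcp_rot: [-3.141, 0.003, 0.1]
force: [-5.9, -0.2, 1.1]
width: 0.2
finger_force: 61.1
time: 14.95
eef_pos: [557.5, -226.5, 71.4]
tcp_rot: [-3.14, 0.005, 0.1]
force: [-7.5, -0.5, 0.4]
width: 0.199
finger_force: 61.2
time: 15.2
eef_pos: [557.5, -226.5, 71.3]
tcp_rot: [-3.14, 0.005, 0.1]
force: [-7.3, -0.2, -0.4]
width: 0.202
finger_force: 61.2
```

```bash
python3 -m inch '[0.01,-0.004,0,0,0,0,0,0.01,-0.008,0,-0.0005,0,0,0,0.01,-0.012,0,0,0,0,0,0.01,-0.014,0,0,0,0,0,0.01,0,0,-0.02,0,0,0,0.01,0,0,-0.025,0,0,0]'
python3 - <<'E'
from h import *
st=robot.observe(); print(delta((560,-120,115),.1,st))
p=grab_frame('wrist'); cv2.imwrite('pics/w8.png',cv2.resize(p['color'][0:250,170:470,::-1],None,fx=2.5,fy=2.4,interpolation=cv2.INTER_CUBIC))
for r in spot_point(p,'clip')+spot_point(p,'pin_groove'): print(r['p'],np.round(ray(p,r['pixel'],28,st),1))
E
```

```text
time: 15.95
eef_pos: [522.7, -230.1, 119.1]
tcp_rot: [-3.142, -0.0, 0.1]
force: [0.1, 1.1, -1.2]
width: 0.202
finger_force: 61.1
(array([ 0.0481, -0.1058,  0.0041]), array([-0., -0.,  0.]))
0.95 [ 594.4 -222.1   28. ]
```

View pics/w8.png

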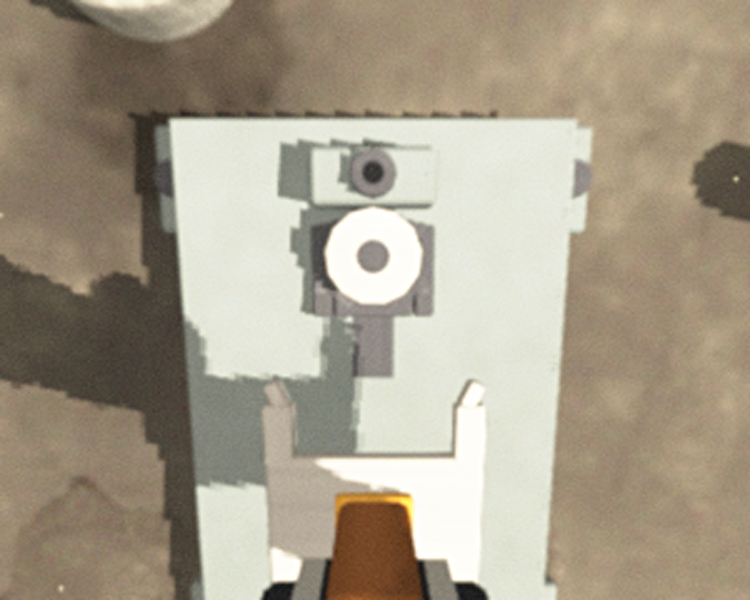

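```bash
python3 - <<'E'
from h import *
d=np.load('w6.npz'); p={k:d[k] for k in d.files}; st={'eef_pos':np.array([522.7,-230.1,119.1]),'tcp_rot':np.array([np.pi,0,.1])}
f=lambda c,z: Rt(.1).inv().apply(ray(p,(c[0]/2.5+170,c[1]/2.4),z,st)-st['eef_pos'])
print('pin',f((373,256),45),'back',f((372,315),34),'stop front',f((373,205),44),'sides',f((314,280),34),f((434,280),34))
E
python3 -m inch '[0.01,0.016,-0.035,0,0,0,0,0.01,0.016,-0.036,0,0,0,0,0.01,0.016,-0.035,0,0,0,0,0.01,0,0,0.03,0,0,0,0.01,0,0,0.028,0,0,0,0.01,0,0,0.014,0,0,0,0.01,0,0,0.002,0,0,0,0.01,0,0,0,0,0,0]'
```

```text
pin [75.00037867 -0.66562709 74.1       ] back [57.24910365 -0.97539919 85.1       ] stop front [89.38647271 -0.66513109 75.1       ] sides [ 68.08122697 -18.63980871  85.1       ] [68.08701951 17.91851936 85.1       ]
time: 17.1
eef_pos: [560.1, -120.0, 44.0]
tcp_rot: [3.141, -0.001, 0.1]
force: [0.4, 0.4, -1.3]
width: 0.198
finger_force: 61.0
```

```bash
python3 -m inch '[0.01,0,0,0.0008,0,0,0,0.01,0,0,0,0,0,0]'; python3 -m inch '[0.01,0,0,0.0006,0,0,0,0.01,0,0,0,0,0,0]';python3 -m inch '[0.01,0,0,0.0006,0,0,0,0.01,0,0,0,0,0,0]'
```

```text
time: 17.35
eef_pos: [560.1, -119.8, 43.4]
tcp_rot: [3.141, -0.001, 0.101]
force: [-0.5, 0.2, -1.6]
width: 0.2
finger_force: 61.0
time: 17.6
eef_pos: [560.1, -119.7, 42.7]
tcp_rot: [3.142, -0.001, 0.101]
force: [-0.7, -0.1, 4.4]
width: 0.2
finger_force: 61.4
time: 17.85
eef_pos: [560.1, -119.7, 42.7]
tcp_rot: [-3.141, -0.001, 0.101]
force: [-3.1, 0.7, 9.4]
width: 0.196
finger_force: 62.6
```

On the bench; ease off slightly, open, and rise.

```bash
python3 -m inch '[0.01,0,0,-0.0007,0,0,0,0.05,0,0,0,0,0,0,0.05,0,0,0,0,0,0,0.05,0,0,0,0,0,0,0.05,0,0,0,0,0,0]'; python3 -m inch '[0.05,0,0,-0.02,0,0,0,0.05,0,0,-0.04,0,0,0,0.05,0,0,-0.06,0,0,0,0.05,0,0.02,-0.05,0,0,0,0.05,0,0.02,0,0,0,0,0.05,0,0,0,0,0,0]'
python3 - <<'E'
from h import *
st=robot.observe(); print(np.round(st['eef_pos'],1))
p=grab_frame('wrist'); a=p['color'][0:300,120:520,::-1]; s=grab_frame('scene')['color'][150:270,250:450,::-1]
cv2.imwrite('pics/w9.png',np.vstack([a,cv2.resize(s,(400,240))]))
for q,z in [('clip',28),('pin_groove',28),('clip_fork',0),('lidded_tin',0),('bolt',0),('stub',0),('vee',0)]:
  for r in spot_point(p,q)[:2]: print(q,r['p'],np.round(ray(p,r['pixel'],z,st),1))
E
```

```text
time: 18.48
eef_pos: [559.8, -119.7, 42.3]
tcp_rot: [-3.142, 0.0, 0.101]
force: [0.6, 0.8, -0.4]
width: 0.584
finger_force: 0.0
time: 19.23
eef_pos: [563.9, -161.5, 214.4]
tcp_rot: [3.14, -0.002, 0.098]
force: [0.5, 0.3, -1.0]
width: 0.586
finger_force: 0.0
[ 563.9 -161.5  214.4]
clip 0.77 [ 596.7 -221.2   28. ]
clip 0.6 [ 548.3 -223.4   28. ]
pin_groove 0.78 [ 595.8 -223.4   28. ]
clip_fork 0.95 [ 563.5 -118.7    0. ]
lidded_tin 0.65 [ 694.5 -142.7    0. ]
bolt 0.65 [ 709.7 -241.6    0. ]
stub 0.78 [ 627.8 -370.3    0. ]
vee 0.65 [ 727.5 -319.3    0. ]
```

View pics/w9.png

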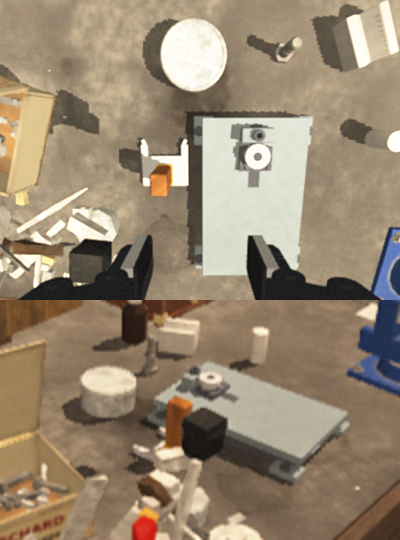

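The picture shows the fork upright beside the bracket at (165,170). The clip is home on the pin at (257,155), and the bystanders have not moved.

```bash
python3 -c "
from cell import job; print(job.job_done())"
```

```text
the job is handed in; nothing more can be done
None
```

The job is handed in at about 19 s: the clip is home on the pin with the pin against its stop (peak push about 8 N), the fork stands upright and released on the bench left of the bracket, and the tin, bolt, bar stub and vee block were not touched; the verdict was not shown.

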